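Lay a brass candlestick in its packing case

TASK

Pack the brass candlestick: swing the latch lever on the end of the wooden case fully off the lid, then open the lid until it stands past upright. Lay the candlestick down on its side in the grey cradle inside, its wide foot fully home in the slot next to the latch end and its shaft resting level in both V-saddles; do not let it drop or topple, leave the lid open, and leave the other two brass pieces standing where they are.

Things in the scene. Friction and masses are not known exactly. Their poses are not given: they have to be found in the camera images.
- candlestick: Turned solid brass candlestick, 114 mm tall, 0.2 to 0.4 kg, upright on its foot among two shorter brass pieces. Foot: disc 56 mm across, 8 mm thick. Shaft: round, 26 mm across, from 8 to 100 mm up. Cup end: solid, 34 mm across, from 100 to 114 mm. Origin at the centre of the foot's underside, z along the shaft to the cup end.
- foot_end (a point): On the candlestick's axis, in the middle of the foot, 4 mm above its underside.
- cup_end (a point): On the candlestick's axis, in the middle of the cup end, 107 mm above the underside of the foot.
- case: Fixed wooden case, 112 mm (x) by 160 mm (y), origin at the centre of its underside. x points to the hinge side, away from the robot; y along the case, away from the latch end; z up. Walls 6 mm thick, 38 mm high; the closed lid on them has its top 68 mm up. A latch block (44 x 40 mm, 71 mm high) stands outside the -y end, y from -120 to -80 mm.
- bed (a point): Fixed point of the case: x = 0, y = 0, 38 mm above the table. The seated candlestick's axis passes here, along the case's y, foot to -y. The grey cradle inside sits up to 8 mm either way along y, unreported: find its place by touch or sight. Between its saddles is room for fingers down to 9 mm above the table.
- slot (a point): Case point y = -50 mm, 38 mm up: the cradle's slot for the foot, if the cradle is mid-place (it may be up to 8 mm either way along y). Slot 17 mm wide for the 8 mm foot, between an end stop 6 mm thick, top 36 mm up, on its -y side and the first V-saddle, 12 mm thick, on its +y side. A foot not over the slot stays more than 15 mm too high.
- saddle (a point): Case point y = 35 mm, 38 mm up: middle of the second V-saddle (8 mm thick in y) if the cradle is mid-place; it shifts with the cradle, this point does not. Both V are 90 degrees, open upward, tops about 38 mm up, 62 mm wide in x, and carry the 26 mm shaft. The first spans y -41.5 to -29.5 mm at mid-place.
- lid (a joint): Lid angle in rad: 0 closed, 1.57 upright, 2.4 at its stop leaning well back, away from the robot; leaned far back it leaves more room for the hand. Stiff hinge that stays where it is left; about 3 N at the bar opens it. The latch blocks it until swung off.
- lid_hinge (a point): Middle of the lid's hinge axis, at case x = 56 mm, 38.5 mm up; the axis is parallel to the case's y axis and the lid's front rises as it opens. The lid is a hollow wooden cover 112 x 160 mm, 30 mm deep.
- lid_bar (a point): Middle of the lid's steel handle: round bar 10 mm thick, parallel to the case's y axis, 70 mm long, 35 mm in front of the lid's front face, clear behind and below. Closed it is 147 mm in front of and 16 mm above the hinge; it moves with the lid and, held loosely between flat fingers, turns in them.
- latch (a joint): Latch lever angle in rad: 0 lies along the case over the lid, 1.6 at its stop, crosswise and clear of the lid; it no longer covers the lid beyond about 1.3. It turns anticlockwise seen from above about a vertical pivot: its peg goes away from the robot. It stays where it is left and takes about 1 N at the peg.
- latch_pivot (a point): On the latch lever's vertical pivot, at the underside of the lever, 72.5 mm above the table, at case x = 0, y = -100 mm. The lever is a flat steel bar 16 mm wide and 6 mm thick; its nose reaches 42 mm from the pivot over the lid, its tail 60 mm the other way.
- latch_peg (a point): Centre of the top of the upright steel peg on the lever's tail, 12 mm across, rising 27 mm above the lever; 53 mm from the pivot, top 105 mm above the table. It moves with the lever.
- bell: Brass bell-shaped piece, 58 mm across, 56 mm tall, standing near the candlestick; origin at the centre of its underside. To be left alone.
- spool: Brass spool, 54 mm across, 58 mm tall, standing near the candlestick; origin at the centre of its underside. To be left alone.
Not all that is in view belongs to the job. Leave any pink look-alike of the candlestick alone.

How it is judged:
By the outcome, as a careful person would: the job done as asked, in the order asked, and still so for the second after the job is handed in, with the robot touching nothing.
It also fails if it takes over 67 s, if anything falls off the work surface, if the arm or the gripper's body presses on something with over 40 N, if the wrist force passes 120 N, or if a joint passes its speed limit or range.

ROBOT

A 7-joint arm with a two-finger parallel gripper is mounted at the origin on the work surface. World frame = base frame: x ahead of the robot, y to its left, z up, the work surface at z = 0. Lengths are in m, angles in rad, forces in N, time in s.
With the tool pointing down it reaches from about 0.4 to 0.85 m from the base axis. Payload 10.4 kg.
Tool frame: the origin (TCP) lies midway between the tips of the shut fingers; the grasp point (between the pads) lies 19 mm behind it; z points along the fingers, y is the line along which they close (so a half turn about z gives the same grasp; the last joint's range is limited). The gripper opens to 87 mm and grips with 3 to 60 N. Pads are 19 mm wide; open, the fingers measure 117 mm over their backs; the gripper's body (75 mm by 190 mm) begins 51 mm behind the grasp point.
Start: joints at [1.082, 0.332, -0.065, 1.46, 0.022, 1.35, -0.088], TCP at [0.281, -0.558, 0.223] pointing down, gripper open.
Joint ranges: [-2.6, 2.6], [-0.5, 2.12], [-1.47, 1.34], [0.16, 2.42], [-1.27, 4.41], [0.06, 2.06], [-2.6, 2.6]. Speed limits (rad/s): [2.22, 2.22, 2.79, 2.79, 3.14, 3.14, 3.14].

INTERFACE

Orientations are given as a unit quaternion [x, y, z, w].
In Python, from bench import sensors, eyes, order gives the robot as it stands.
- The arm moves only by the tool arm_command, never from a script. Its argument "steps" is a list of rows, each an object with "rot": the turn, a rotation vector about the world's x, y, z in degrees, a list of three; "slide": the shift along the world's x, y, z in m, a list of three; "grip": the opening, from 0 (shut) to 1 (fully open). A call has exactly 8 rows; each row shifts and turns the commanded pose from where the row before left it; what a row does not reach is not made up. A row lasts 1/8 s, in which the tool goes at most 62.5 mm and 10.7 degrees, less where a joint would pass 70% of its speed; a pose out of reach is approached as far as the arm can. A call with a gripper value outside its range is refused whole. The fingers move at their own pace and stop on an object; "newtons" is the grip in N (left out, the last holds). Time passes only in rows, so rows that do not move let the fingers close, or fill a call up. It gives the time, the measured TCP pose, the force, the opening and the grip force at its end, in the units of the state.
- sensors.read_state(): the state, without advancing time (a new reading comes with each control period).
- eyes.camera(name): name is "scene" or "top" or "wrist"; returns a dict with "pixels" (420x560x3 uint8, red, green, blue), "intrinsics" (3x3 intrinsics, pixels), "pose" (4x4, takes a point from camera to world coordinates). Camera axes: x right, y down, z forward; pixel columns grow to the right and rows downward; lengths in m; the calibration is good to about 2 mm. A picture is of the moment at which its call begins. There is no depth.
- order.close_job(): hands the job in; it is judged then, once.
Trained networks look in a picture, given as the dict that the camera call returned (one of the last four; its "shot" number tells which), for a name from the list of things; names that differ only in an ending like _2 or _b are one class to them, and where a whole thing is asked for, a point or a joint stands for the part that bears it (a point fixed in the world has none). Each returns a list of dicts, best first, with "conf" (0 to 1); they miss things now and then, are a little off and sometimes report something else, mostly with a low value. They report only what shows in the picture. A call takes as long as a camera call. They do not tell look-alikes from the thing itself.
- eyes.look_for(name, picture): "bbox" ([left, top, right, bottom] in pixels, round what is visible of it).
The state is a dict: "time": time; "joint_positions": joint angles; "joint_vel": joint speeds; "joint_torque": joint torques, N m; "ee_pos": TCP position; "eef_rot": TCP orientation; "ft_force": force on the tool from outside, world axes, zero at the start; "torque": the same for the moment, N m; "width": finger opening in m; "grip_force": force on a finger pad.
Only numpy, scipy, OpenCV 4.12 (cv2) and the standard library are available. Lean on these libraries where they do the work, as an engineer would, in place of code of your own. Each camera call takes 0.05 s, during which the arm holds its last target. There are 200 camera calls.

## Working session

There is one attempt and no reset: what is moved stays moved. The work goes in short steps, Python scripts to look and compute and a tool call to move; the robot and the scene stay as the last step left them, time stands still between calls to the robot, and variables do not carry over. Pictures are saved under pics/ and viewed, at most 10 in all, crops included, and the job is handed in when it is done.

Besides the shell and the picture viewer there is one more tool, called after "Call:" as a command line: name --argument value ..., lists and objects as JSON in quotes. arm_command: Moves the arm, as the interface text tells. Its arguments: {"type":"object","properties":{"steps":{"type":"array","items":{"type":"object","properties":{"rot":{"type":"array","items":{"type":"number"}},"slide":{"type":"array","items":{"type":"number"}},"grip":{"type":"number"}}}},"newtons":{"type":"number"}},"required":["steps"]}

```bash
ls; mkdir -p pics
python3 - <<'E'
from bench import sensors, eyes
import cv2,pickle,numpy as np
s=sensors.read_state();print({k:np.round(v,3).tolist() for k,v in s.items()})
P={}
for n in ["scene","top"]:
    p=eyes.camera(n);P[n]=p
    cv2.imwrite(f"pics/{n}0.png",p["pixels"][:,:,::-1])
    print(n,p["intrinsics"].tolist(),np.round(p["pose"],4).tolist())
    for t in ["candlestick","case","latch_peg","lid_bar","bell","spool","latch","lid"]:
        print(t,[(np.round(d["bbox"]).tolist(),round(d["conf"],2)) for d in eyes.look_for(t,p)][:3])
pickle.dump(P,open("P0.pkl","wb"))
E
```

```text
pics
{'time': 0.0, 'joint_positions': [1.082, 0.333, -0.065, 1.461, 0.022, 1.35, -0.089], 'joint_vel': [-0.001, 0.0, 0.0, 0.0, 0.0, -0.0, 0.001], 'joint_torque': [0.0, -62.326, 0.025, -38.989, -0.061, 0.04, 0.0], 'ee_pos': [0.281, -0.558, 0.222], 'eef_rot': [0.973, 0.231, -0.0, -0.001], 'ft_force': [0.083, -0.199, 0.522], 'torque': [0.032, -0.015, 0.013], 'grip_force': 0.0, 'width': 0.087}
scene [[505.0721198622499, 0.0, 276.5291405093307], [0.0, 505.0721198622499, 207.16773679910983], [0.0, 0.0, 1.0]] [[0.7171, 0.5931, -0.3659, 0.8735], [0.6969, -0.6145, 0.3697, -0.4189], [-0.0056, -0.5201, -0.8541, 0.9126], [0.0, 0.0, 0.0, 1.0]]
candlestick [([219.0, 283.0, 248.0, 330.0], 0.88), ([160.0, 187.0, 194.0, 240.0], 0.57), ([184.0, 242.0, 221.0, 292.0], 0.55)]
case [([320.0, 115.0, 414.0, 202.0], 0.62)]
latch_peg [([318.0, 155.0, 347.0, 189.0], 0.68)]
lid_bar [([324.0, 116.0, 418.0, 189.0], 0.77)]
bell [([113.0, 279.0, 145.0, 317.0], 0.59)]
spool [([256.0, 234.0, 283.0, 274.0], 0.75), ([317.0, 113.0, 418.0, 200.0], 0.6), ([112.0, 283.0, 146.0, 314.0], 0.38)]
latch [([320.0, 154.0, 351.0, 190.0], 0.71)]
lid [([322.0, 116.0, 418.0, 194.0], 0.56)]
top [[441.712670052487, 0.0, 282.3091291532779], [0.0, 441.712670052487, 209.24848745491497], [0.0, 0.0, 1.0]] [[-0.0186, -0.9876, 0.1561, 0.3721], [-0.9998, 0.0196, 0.0052, -0.0753], [-0.0082, -0.156, -0.9877, 0.9213], [0.0, 0.0, 0.0, 1.0]]
candlestick [([349.0, 149.0, 386.0, 189.0], 0.57), ([344.0, 206.0, 380.0, 235.0], 0.55)]
case [([106.0, 158.0, 232.0, 242.0], 0.59)]
latch_peg [([179.0, 185.0, 228.0, 202.0], 0.74)]
lid_bar [([104.0, 158.0, 197.0, 237.0], 0.64)]
bell [([410.0, 239.0, 439.0, 265.0], 0.84)]
spool [([293.0, 171.0, 320.0, 202.0], 0.84)]
latch [([179.0, 183.0, 228.0, 197.0], 0.82)]
lid [([104.0, 158.0, 198.0, 242.0], 0.71), ([348.0, 206.0, 381.0, 234.0], 0.55), ([177.0, 184.0, 226.0, 200.0], 0.27)]
```

Run:
```python
import pickle,cv2
P=pickle.load(open("P0.pkl","rb"))
a=P["scene"]["pixels"][100:345,100:430,::-1]; cv2.imwrite("pics/s0c.png",cv2.resize(a,(792,588),interpolation=cv2.INTER_CUBIC))
a=P["top"]["pixels"][120:300,80:470,::-1]; cv2.imwrite("pics/t0c.png",cv2.resize(a,(780,360),interpolation=cv2.INTER_CUBIC))
```

```text
(no output)
```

View pics/s0c.png

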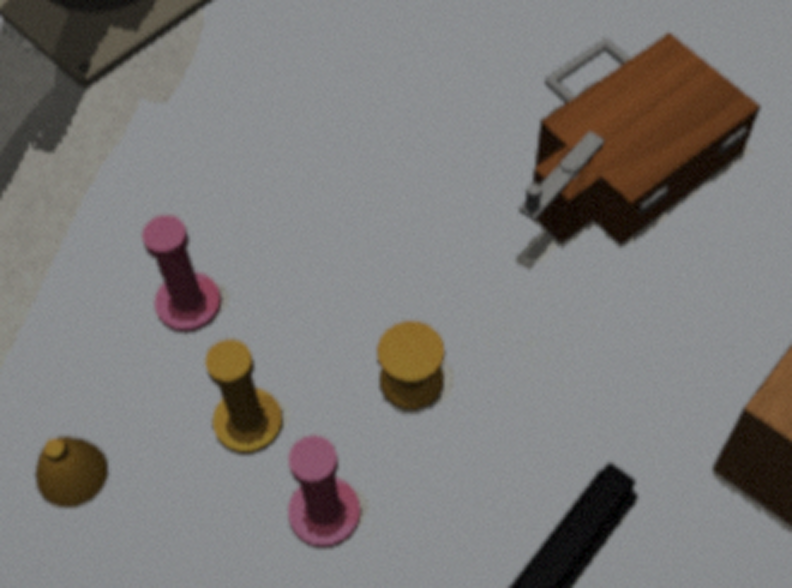

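View pics/t0c.png

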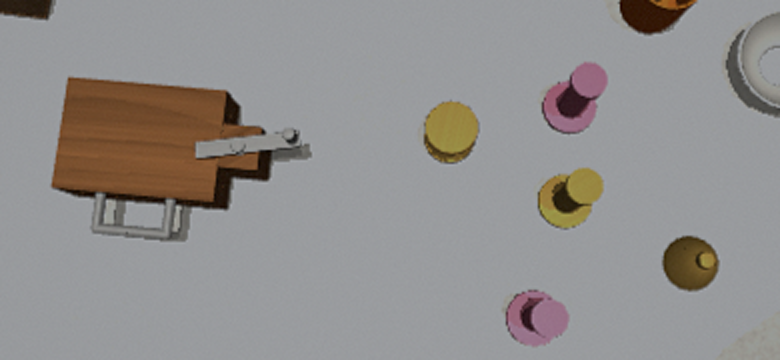

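The scene crop shows the brass candlestick with its foot at about (248,418) and cup top at about (230,361), between two pink look-alikes. In the top crop its foot is at (565,200) and its cup at (584,187). The top crop also has the lid corners at (69,78), (227,91), (216,203) and (53,187), the peg top at (291,134), the lever bolt at (238,146) and the bar middle at (131,232).

```bash
cat > h.py <<'E'
import numpy as np
from scipy.spatial.transform import Rotation as R
def ray(p,u,v):
    K=p["intrinsics"];T=p["pose"];d=T[:3,:3]@np.linalg.solve(K,[u,v,1]);return T[:3,3],d
def atz(p,u,v,z):
    o,d=ray(p,u,v);return o+d*(z-o[2])/d[2]
def proj(p,X):
    T=p["pose"];c=T[:3,:3].T@(np.asarray(X)-T[:3,3]);q=p["intrinsics"]@c;return q[:2]/q[2]
E
python3 - <<'E'
import pickle;from h import *
P=pickle.load(open("P0.pkl","rb"))
t=lambda u,v,z:np.round(atz(P["top"],80+u/2,120+v/2,z),4)
s=lambda u,v,z:np.round(atz(P["scene"],100+u/2.4,100+v/2.4,z),4)
print("top");
for n,u,v,z in [("c1",69,78,.068),("c2",227,91,.068),("c3",216,203,.068),("c4",53,187,.068),("bolt",238,146,.08),("peg",291,134,.105),("nose",196,150,.0785),("bar",131,232,.0545),("cup",584,187,.114),("foot",565,201,.008),("spool",451,130,.058),("bell",706,260,.056),("pinkcup",589,80,.114),("pinkcup2",550,319,.114)]: print(n,t(u,v,z))
print("scene")
for n,u,v,z in [("cup",230,361,.114),("foot",248,420,.008),("spool",411,351,.058),("bell",55,448,.056),("peg",534,190,.105),("c far",669,35,.068),("c right",758,107,.068),("bar a",549,83,.0545),("bar b",606,42,.0545),("pinkcup",315,458,.114)]: print(n,s(u,v,z))
E
```

```text
top
c1 [0.6153 0.2625 0.068 ]
c2 [0.5987 0.1042 0.068 ]
c3 [0.4865 0.1135 0.068 ]
c4 [0.5054 0.2737 0.068 ]
bolt [0.5403 0.0903 0.08  ]
peg [0.5458 0.0354 0.105 ]
nose [0.5375 0.1314 0.0785]
bar [0.4611 0.2001 0.0545]
cup [ 0.4885 -0.2364  0.114 ]
foot [ 0.4895 -0.237   0.008 ]
spool [ 0.5567 -0.118   0.058 ]
bell [ 0.4227 -0.363   0.056 ]
pinkcup [ 0.59   -0.2462  0.114 ]
pinkcup2 [ 0.369  -0.1997  0.114 ]
scene
cup [ 0.4912 -0.2358  0.114 ]
foot [ 0.4911 -0.2364  0.008 ]
spool [ 0.5604 -0.118   0.058 ]
bell [ 0.4236 -0.3629  0.056 ]
peg [0.5472 0.0381 0.105 ]
c far [0.5072 0.274  0.068 ]
c right [0.6155 0.2623 0.068 ]
bar a [0.4586 0.1643 0.0545]
bar b [0.4646 0.2379 0.0545]
pinkcup [ 0.5913 -0.2443  0.114 ]
```

Call:
arm_command --steps '[{"slide":[0.02,0.05,0],"rot":[0,0,9],"grip":1},{"slide":[0.024,0.055,0],"rot":[0,0,9],"grip":1},{"slide":[0.024,0.055,0],"rot":[0,0,9],"grip":1},{"slide":[0.024,0.055,0],"rot":[0,0,9],"grip":1},{"slide":[0.024,0.055,0],"rot":[0,0,9],"grip":1},{"slide":[0.024,0.055,0],"rot":[0,0,9],"grip":1},{"slide":[0.024,0.055,0],"rot":[0,0,9],"grip":1},{"slide":[0.024,0.055,0],"rot":[0,0,9],"grip":1}]' --newtons 15

```text
time: 1.9
ee_pos: [0.4693, -0.1217, 0.2229]
eef_rot: [0.65, 0.76, 0.0, 0.001]
ft_force: [1.2, -0.6, 0.4]
width: 0.0872
grip_force: 0.0
```

Call:
arm_command --steps '[{"slide":[0.025,0.05,-0.01],"grip":1},{"slide":[0.027,0.055,-0.015],"grip":1},{"slide":[0.025,0.053,-0.022],"grip":1},{"slide":[0,0,-0.05],"grip":1},{"slide":[0,0,-0.04],"grip":1},{"grip":0.1},{"grip":0.1},{"grip":0.1}]'

```text
schema error: expected keys rot, slide, grip
```

Call:
arm_command --steps '[{"slide":[0.025,0.05,-0.01],"rot":[0,0,0],"grip":1},{"slide":[0.027,0.055,-0.015],"rot":[0,0,0],"grip":1},{"slide":[0.025,0.053,-0.022],"rot":[0,0,0],"grip":1},{"slide":[0,0,-0.05],"rot":[0,0,0],"grip":1},{"slide":[0,0,-0.04],"rot":[0,0,0],"grip":1},{"slide":[0,0,0],"rot":[0,0,0],"grip":0.05},{"slide":[0,0,0],"rot":[0,0,0],"grip":0.05},{"slide":[0,0,0],"rot":[0,0,0],"grip":0.05}]'

```text
time: 2.9
ee_pos: [0.5467, 0.0339, 0.0878]
eef_rot: [0.652, 0.759, 0.001, 0.001]
ft_force: [-0.3, -0.3, -0.6]
width: 0.0648
grip_force: 0.0
```

Call:
arm_command --steps '[{"slide":[0,0.002,0],"rot":[0,0,0],"grip":0.05},{"slide":[0,0,0],"rot":[0,0,0],"grip":0.05},{"slide":[0,0,0],"rot":[0,0,0],"grip":0.05},{"slide":[0,0,0],"rot":[0,0,0],"grip":0.05},{"slide":[0,0,0],"rot":[0,0,0],"grip":0.05},{"slide":[0,0,0],"rot":[0,0,0],"grip":0.05},{"slide":[0,0,0],"rot":[0,0,0],"grip":0.05},{"slide":[0.004,0.001,0],"rot":[0,0,0],"grip":0.05}]'

```text
time: 3.9
ee_pos: [0.5489, 0.0363, 0.0856]
eef_rot: [0.652, 0.759, -0.001, -0.0]
ft_force: [-3.2, -1.8, 2.6]
width: 0.0111
grip_force: 15.0
```

Call:
arm_command --steps '[{"slide":[0.009,0.002,0],"rot":[0,0,0],"grip":0.05},{"slide":[0.011,0.006,0],"rot":[0,0,5],"grip":0.05},{"slide":[0.01,0.008,0],"rot":[0,0,8],"grip":0.05},{"slide":[0.007,0.011,0],"rot":[0,0,8],"grip":0.05},{"slide":[0.005,0.012,0],"rot":[0,0,8],"grip":0.05},{"slide":[0.002,0.01,0],"rot":[0,0,8],"grip":0.05},{"slide":[0,0.002,0],"rot":[0,0,0],"grip":0.05},{"slide":[0,0,0],"rot":[0,0,0],"grip":0.05}]'

```text
time: 4.9
ee_pos: [0.5951, 0.0877, 0.0861]
eef_rot: [0.379, 0.925, 0.001, 0.001]
ft_force: [4.3, -1.5, -0.4]
width: 0.011
grip_force: 15.0
```

Call:
arm_command --steps '[{"slide":[0,0,0],"rot":[0,0,0],"grip":0.35},{"slide":[0,0,0],"rot":[0,0,0],"grip":0.35},{"slide":[0,0,0.03],"rot":[0,0,0],"grip":0.35},{"slide":[-0.01,0.01,0.04],"rot":[0,0,-10],"grip":0.35},{"slide":[-0.04,0.033,0],"rot":[0,0,-10],"grip":0.35},{"slide":[-0.042,0.034,0],"rot":[0,0,-10],"grip":0.35},{"slide":[-0.042,0.034,0],"rot":[0,0,-10],"grip":0.35},{"slide":[0,0,-0.02],"rot":[0,0,-11],"grip":0.35}]'

```text
time: 5.9
ee_pos: [0.4573, 0.2028, 0.1371]
eef_rot: [0.738, 0.675, 0.001, 0.001]
ft_force: [1.7, -0.9, -0.8]
width: 0.0305
grip_force: 0.0
```

Run:
```python
from bench import sensors, eyes
import cv2;from h import *
s=sensors.read_state();print(s["ee_pos"],s["eef_rot"])
a=eyes.camera("top");b=eyes.camera("wrist")
print(np.round(b["pose"],3).tolist(), b["intrinsics"][0])
im=np.vstack([cv2.resize(a["pixels"][130:270,90:290,::-1],(400,280),interpolation=cv2.INTER_CUBIC),cv2.resize(b["pixels"][:,:,::-1],(400,300))])
cv2.imwrite("pics/bar.png",im)
```

```text
[0.45726248 0.20275519 0.13713195] [7.37849339e-01 6.74963761e-01 1.33873610e-03 6.94513804e-04]
[[0.995, -0.097, -0.03, 0.466], [-0.102, -0.951, -0.292, 0.281], [-0.0, 0.293, -0.956, 0.295], [0.0, 0.0, 0.0, 1.0]] [373.6032458    0.         280.25599747]
```

View pics/bar.png

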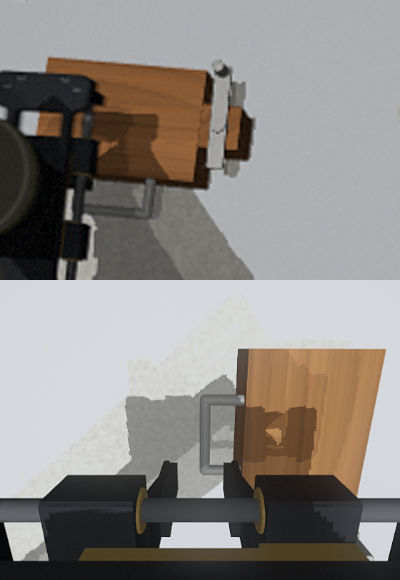

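The top part of the picture shows the latch crosswise and clear of the lid. The wrist part shows the bar at about (288,217) in full-frame pixels, which puts it near (0.463, 0.202). I'll go down and grip it.

Call:
arm_command --steps '[{"slide":[0.004,-0.002,-0.03],"rot":[0,0,0],"grip":0.35},{"slide":[0,0,-0.035],"rot":[0,0,0],"grip":0.35},{"slide":[0,0,-0.03],"rot":[0,0,0],"grip":0.35},{"slide":[0,0,0],"rot":[0,0,0],"grip":0.05},{"slide":[0,0,0],"rot":[0,0,0],"grip":0.05},{"slide":[0,0,0],"rot":[0,0,0],"grip":0.05},{"slide":[0,0,0],"rot":[0,0,0],"grip":0.05},{"slide":[0,0,0],"rot":[0,0,0],"grip":0.05}]' --newtons 8

```text
time: 7.0
ee_pos: [0.4614, 0.1976, 0.0417]
eef_rot: [0.737, 0.676, -0.001, -0.001]
ft_force: [-13.3, 0.2, 7.4]
width: 0.0096
grip_force: 8.0
```

Call:
arm_command --steps '[{"slide":[0.004,0,0.021],"rot":[0,0,0],"grip":0.05},{"slide":[0.007,-0.001,0.0205],"rot":[0,0,0],"grip":0.05},{"slide":[0.01,-0.001,0.019],"rot":[0,0,0],"grip":0.05},{"slide":[0.0125,-0.001,0.0175],"rot":[0,0,0],"grip":0.05},{"slide":[0.015,-0.0015,0.0155],"rot":[0,0,0],"grip":0.05},{"slide":[0.017,-0.0015,0.013],"rot":[0,0,0],"grip":0.05},{"slide":[0.0185,-0.002,0.0105],"rot":[0,0,0],"grip":0.05},{"slide":[0.02,-0.002,0.008],"rot":[0,0,0],"grip":0.05}]'

```text
time: 8.0
ee_pos: [0.5679, 0.1873, 0.1681]
eef_rot: [0.737, 0.676, 0.001, 0.0]
ft_force: [-2.2, 0.5, -2.5]
width: 0.0093
grip_force: 8.0
```

Call:
arm_command --steps '[{"slide":[0.021,-0.002,0.005],"rot":[0,0,0],"grip":0.05},{"slide":[0.0215,-0.002,0.0015],"rot":[0,0,0],"grip":0.05},{"slide":[0.0215,-0.002,-0.0015],"rot":[0,0,0],"grip":0.05},{"slide":[0.021,-0.002,-0.0045],"rot":[0,0,0],"grip":0.05},{"slide":[0.02,-0.002,-0.0075],"rot":[0,0,0],"grip":0.05},{"slide":[0.019,-0.002,-0.0105],"rot":[0,0,0],"grip":0.05},{"slide":[0.017,-0.0015,-0.013],"rot":[0,0,0],"grip":0.05},{"slide":[0.015,-0.0015,-0.0155],"rot":[0,0,0],"grip":0.05}]'

```text
time: 9.0
ee_pos: [0.7239, 0.171, 0.1208]
eef_rot: [0.738, 0.675, -0.0, 0.0]
ft_force: [-5.6, -2.0, -1.8]
width: 0.0096
grip_force: 8.0
```

Call:
arm_command --steps '[{"slide":[0,0,0],"rot":[0,0,0],"grip":0.25},{"slide":[0,0,0],"rot":[0,0,0],"grip":0.25},{"slide":[0,0,0.05],"rot":[0,0,0],"grip":0.25},{"slide":[0,0,0.055],"rot":[0,0,0],"grip":0.25},{"slide":[-0.028,-0.05,0],"rot":[0,0,-4],"grip":1},{"slide":[-0.028,-0.052,0],"rot":[0,0,-4],"grip":1},{"slide":[-0.028,-0.052,0],"rot":[0,0,-4],"grip":1},{"slide":[-0.028,-0.052,0],"rot":[0,0,-3],"grip":1}]'

```text
time: 10.0
ee_pos: [0.6102, -0.0351, 0.2264]
eef_rot: [0.82, 0.573, 0.001, 0.001]
ft_force: [-0.1, -1.7, 0.5]
width: 0.054
grip_force: 0.0
```

Call:
arm_command --steps '[{"slide":[-0.028,-0.052,0],"rot":[0,0,0],"grip":1},{"slide":[-0.028,-0.052,0],"rot":[7.5,-2.7,0],"grip":1},{"slide":[-0.028,-0.052,0],"rot":[9.4,-3.4,0],"grip":1},{"slide":[-0.028,-0.052,0],"rot":[9.4,-3.4,0],"grip":1},{"slide":[-0.028,-0.052,0],"rot":[9.4,-3.4,0],"grip":1},{"slide":[-0.008,-0.012,0],"rot":[9.4,-3.4,0],"grip":1},{"slide":[0,0,0],"rot":[9.4,-3.4,0],"grip":1},{"slide":[0,0,-0.03],"rot":[6.6,-2.4,0],"grip":1}]'

```text
time: 11.0
ee_pos: [0.4637, -0.3079, 0.1969]
eef_rot: [0.691, 0.484, 0.441, -0.307]
ft_force: [0.3, -0.8, -0.5]
width: 0.0872
grip_force: 0.0
```

Run:
```python
from bench import sensors, eyes
import cv2;from h import *
s=sensors.read_state();print({k:np.round(s[k],3).tolist() for k in ["ee_pos","eef_rot","joint_positions"]},R.from_quat(s["eef_rot"]).as_matrix().round(3).tolist())
a=eyes.camera("top");b=eyes.camera("scene")
import pickle;pickle.dump((a,b),open("P1.pkl","wb"))
im=np.hstack([cv2.resize(a["pixels"][150:250,90:230,::-1],(420,300),interpolation=cv2.INTER_CUBIC)])
cv2.imwrite("pics/crad.png",cv2.resize(a["pixels"][150:250,90:230,::-1],(784,560),interpolation=cv2.INTER_CUBIC))
cv2.imwrite("pics/ovr.png",np.vstack([a["pixels"][100:320,60:500,::-1],b["pixels"][80:360,60:500,::-1]]))
```

```text
{'ee_pos': [0.464, -0.308, 0.197], 'eef_rot': [0.691, 0.484, 0.441, -0.307], 'joint_positions': [1.301, 0.744, -0.477, 1.415, -0.632, 1.683, 0.628]} [[0.143, 0.939, 0.313], [0.397, -0.344, 0.851], [0.907, 0.003, -0.421]]
```

View pics/crad.png

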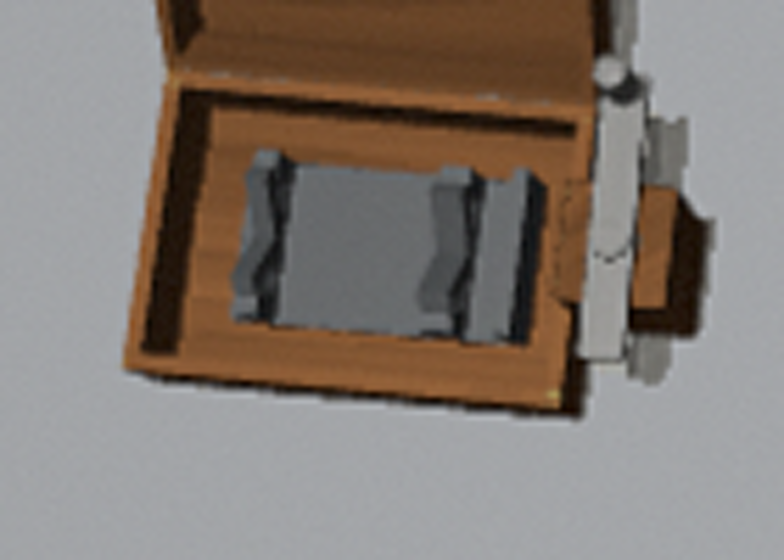

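View pics/ovr.png

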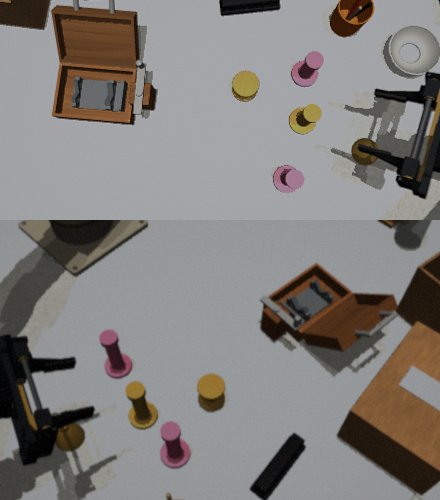

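The crops show the lid leaning back, the latch crosswise, and the cradle with its left saddle tips at about (267,155) and (245,312), first saddle tips at (457,175) and (445,325), and end stop at (530,175) to (520,340). The brass pieces stand untouched and the gripper is behind the candlestick.

Run:
```python
import pickle;from h import *
a,b=pickle.load(open("P1.pkl","rb"))
C=np.array([.5515,.1885]);th=-.1
X=np.array([np.cos(th),np.sin(th)]);Y=np.array([-np.sin(th),np.cos(th)])
def inv(u,v,z):
    p=atz(a,90+u/5.6,150+v/5.6,z)[:2]-C;return np.round([p@X*1e3,p@Y*1e3],1)
for n,u,v,z in [("wall -x+y",128,368,.038),("+x+y",170,78,.038),("+x-y",595,105,.038),("-x-y",562,408,.038),("s2 top L",255,155,.038),("s2 top R",282,155,.038),("s2 bot L",233,318,.038),("s2 bot R",258,318,.038),("s1 top L",440,172,.038),("s1 top R",474,172,.038),("s1 bot L",420,305,.038),("s1bot R",450,310,.038),("stop top R",531,172,.036),("stop bot R",514,342,.036),("stop L",485,180,.036)]: print(n,inv(u,v,z))
def fw(x,y,z):
    q=proj(a,[*(C+X*x/1e3+Y*y/1e3),z/1e3]);return np.round([(q[0]-90)*5.6,(q[1]-150)*5.6])
print("expected s=0")
for x in(31,-31): print([fw(x,y,z).tolist() for y,z in[(39,38),(31,38),(-29.5,38),(-41.5,38),(-58.5,36),(-64.5,36)]])
g=cv2=__import__("cv2");im=cv2.imread("pics/crad.png")
for s in range(1):
  for x in(31,-31):
    pass
gray=cv2.cvtColor(a["pixels"],cv2.COLOR_RGB2GRAY)
for x in (28,0,-28): # profile along y at z=38
    print(x,[(y,int(cv2.getRectSubPix(gray,(1,1),tuple(map(float,proj(a,[*(C+X*x/1e3+Y*y/1e3),.037])))) [0,0])) for y in range(-80,60,3)])
```

```text
wall -x+y [-54.4  79.3]
+x+y [54.  79.1]
+x-y [ 56.3 -78.5]
-x-y [-56.2 -79.2]
s2 top L [27.6 43.9]
s2 top R [28.4 34. ]
s2 bot L [-33.1  43.8]
s2 bot R [-32.4  34.7]
s1 top L [ 26.7 -24.7]
s1 top R [ 27.7 -37.1]
s1 bot L [-22.9 -23.4]
s1bot R [-23.9 -34.5]
stop top R [ 29.8 -57.4]
stop bot R [-33.4 -58.6]
stop L [ 25.4 -40.9]
expected s=0
[[269.0, 147.0], [291.0, 149.0], [455.0, 162.0], [487.0, 164.0], [534.0, 169.0], [551.0, 170.0]]
[[247.0, 313.0], [269.0, 315.0], [434.0, 328.0], [467.0, 331.0], [515.0, 335.0], [531.0, 337.0]]
28 [(-80, 116), (-77, 79), (-74, 81), (-71, 75), (-68, 92), (-65, 95), (-62, 88), (-59, 49), (-56, 53), (-53, 106), (-50, 102), (-47, 92), (-44, 94), (-41, 90), (-38, 60), (-35, 59), (-32, 107), (-29, 107), (-26, 106), (-23, 96), (-20, 89), (-17, 88), (-14, 88), (-11, 87), (-8, 89), (-5, 88), (-2, 87), (1, 88), (4, 88), (7, 85), (10, 88), (13, 88), (16, 89), (19, 89), (22, 84), (25, 81), (28, 79), (31, 60), (34, 31), (37, 74), (40, 105), (43, 106), (46, 90), (49, 81), (52, 80), (55, 80), (58, 79)]
0 [(-80, 91), (-77, 83), (-74, 88), (-71, 88), (-68, 95), (-6
[... 283 characters left out ...]
105), (13, 107), (16, 104), (19, 104), (22, 106), (25, 106), (28, 105), (31, 52), (34, 42), (37, 80), (40, 82), (43, 100), (46, 100), (49, 94), (52, 93), (55, 94), (58, 95)]
-28 [(-80, 44), (-77, 73), (-74, 106), (-71, 104), (-68, 105), (-65, 99), (-62, 39), (-59, 28), (-56, 41), (-53, 103), (-50, 104), (-47, 109), (-44, 109), (-41, 85), (-38, 31), (-35, 52), (-32, 106), (-29, 107), (-26, 109), (-23, 108), (-20, 108), (-17, 107), (-14, 106), (-11, 106), (-8, 107), (-5, 107), (-2, 107), (1, 109), (4, 106), (7, 107), (10, 106), (13, 106), (16, 106), (19, 105), (22, 106), (25, 106), (28, 100), (31, 43), (34, 25), (37, 60), (40, 100), (43, 103), (46, 101), (49, 94), (52, 92), (55, 93), (58, 94)]
```

Call:
arm_command --steps '[{"slide":[0,0,-0.045],"rot":[0,0,0],"grip":1},{"slide":[0,0.001,-0.055],"rot":[0,0,0],"grip":1},{"slide":[0.008,0.022,-0.01],"rot":[0,0,0],"grip":1},{"slide":[0.008,0.022,-0.011],"rot":[0,0,0],"grip":1},{"slide":[0.008,0.021,-0.011],"rot":[0,0,0],"grip":1},{"slide":[0.007,0.02,-0.01],"rot":[0,0,0],"grip":1},{"slide":[0,0,0],"rot":[0,0,0],"grip":1},{"slide":[0,0,0],"rot":[0,0,0],"grip":1}]'

```text
time: 12.1
ee_pos: [0.495, -0.2213, 0.0545]
eef_rot: [0.691, 0.485, 0.439, -0.307]
ft_force: [-0.5, -0.7, 1.0]
width: 0.0871
grip_force: 0.0
```

Run:
```python
from bench import sensors, eyes
import cv2;from h import *
s=sensors.read_state();print({k:np.round(s[k],4).tolist() for k in ["ee_pos","ft_force"]});M=R.from_quat(s["eef_rot"]).as_matrix()
b=eyes.camera("scene")
T=s["ee_pos"]
im=np.ascontiguousarray(b["pixels"][:,:,::-1])
for X in (T,T-.019*M[:,2]):
    u=proj(b,X);cv2.circle(im,tuple(map(int,u)),2,(0,0,255),-1)
cv2.imwrite("pics/pre.png",cv2.resize(im[200:340,80:290],(780,520),interpolation=cv2.INTER_CUBIC))
```

```text
{'ee_pos': [0.495, -0.2213, 0.0545], 'ft_force': [-0.4996, -0.7423, 0.9758]}
```

View pics/pre.png

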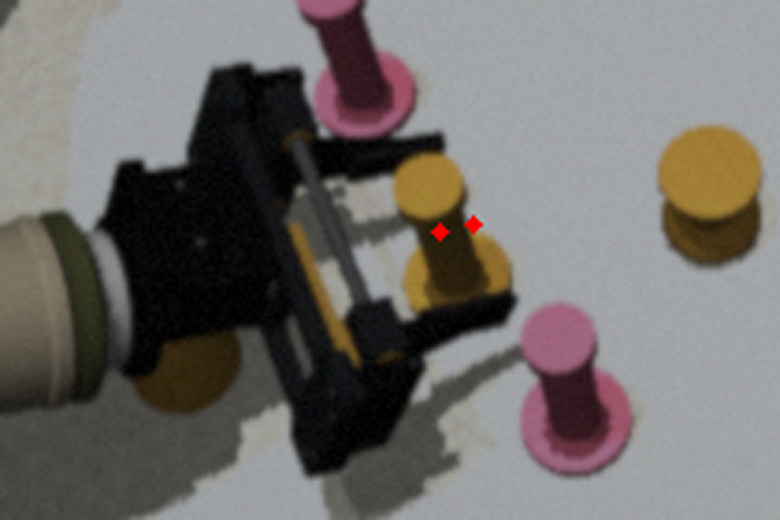

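The shaft stands midway between the fingers, with the marked grasp point at (440,232) on it, and nothing else is touched. I'll close on it.

Call:
arm_command --steps '[{"slide":[0,0,0],"rot":[0,0,0],"grip":0.1},{"slide":[0,0,0],"rot":[0,0,0],"grip":0.1},{"slide":[0,0,0],"rot":[0,0,0],"grip":0.1},{"slide":[0,0,0],"rot":[0,0,0],"grip":0.1},{"slide":[0,0,0],"rot":[0,0,0],"grip":0.1},{"slide":[0,0,0],"rot":[0,0,0],"grip":0.1},{"slide":[0,0,0],"rot":[0,0,0],"grip":0.1},{"slide":[0,0,0],"rot":[0,0,0],"grip":0.1}]' --newtons 55

```text
time: 13.15
ee_pos: [0.4946, -0.2201, 0.0527]
eef_rot: [0.691, 0.484, 0.439, -0.309]
ft_force: [0.3, -0.8, -0.7]
width: 0.0252
grip_force: 55.0
```

Call:
arm_command --steps '[{"slide":[0,0,0],"rot":[0,0,0],"grip":0.5},{"slide":[0,0,0],"rot":[0,0,0],"grip":0.5},{"slide":[0,0,0.002],"rot":[0,0,0],"grip":0.5},{"slide":[0.001,0.001,0.003],"rot":[4.7,-1.7,0],"grip":0.5},{"slide":[0,0.0005,0.0025],"rot":[4.7,-1.7,0],"grip":0.5},{"slide":[0,0,0],"rot":[0,0,0],"grip":0.5},{"slide":[0,0,0],"rot":[0,0,0],"grip":0.1},{"slide":[0,0,0],"rot":[0,0,0],"grip":0.1}]' --newtons 55

```text
time: 14.15
ee_pos: [0.4958, -0.2184, 0.0609]
eef_rot: [0.65, 0.456, 0.497, -0.35]
ft_force: [0.8, -0.7, 0.7]
width: 0.0309
grip_force: 0.0
```

Call:
arm_command --steps '[{"slide":[0,0,0],"rot":[0,0,0],"grip":0.1},{"slide":[0,0,0],"rot":[0,0,0],"grip":0.1},{"slide":[0,0,0],"rot":[0,0,0],"grip":0.1},{"slide":[0,0,0],"rot":[0,0,0],"grip":0.1},{"slide":[0,0,0.01],"rot":[0,0,0],"grip":0.1},{"slide":[0,0,0.03],"rot":[0,0,0],"grip":0.1},{"slide":[0,0,0.05],"rot":[0,0,0],"grip":0.1},{"slide":[0,0,0.05],"rot":[0,0,0],"grip":0.1}]'

```text
time: 15.15
ee_pos: [0.4951, -0.2186, 0.2012]
eef_rot: [0.651, 0.455, 0.497, -0.35]
ft_force: [0.9, -0.6, -2.7]
width: 0.0253
grip_force: 55.0
```

Call:
arm_command --steps '[{"slide":[0.003,0.02,0.01],"rot":[-9.4,3.42,0],"grip":0.1},{"slide":[0.006,0.04,0.01],"rot":[-9.4,3.42,0],"grip":0.1},{"slide":[0.006,0.045,0],"rot":[-9.4,3.42,0],"grip":0.1},{"slide":[0.006,0.045,0],"rot":[-9.4,3.42,0],"grip":0.1},{"slide":[0.006,0.045,0],"rot":[-9.4,3.42,0],"grip":0.1},{"slide":[0.006,0.045,0],"rot":[-9.4,3.42,0],"grip":0.1},{"slide":[0.006,0.045,0],"rot":[-9.4,3.42,0],"grip":0.1},{"slide":[0.006,0.045,0],"rot":[-9.4,3.42,0],"grip":0.1}]'

```text
time: 16.15
ee_pos: [0.539, 0.1042, 0.2208]
eef_rot: [0.82, 0.572, -0.028, 0.017]
ft_force: [0.7, -0.9, -3.4]
width: 0.0248
grip_force: 55.0
```

Call:
arm_command --steps '[{"slide":[0.005,0.035,0],"rot":[-9.4,3.42,0],"grip":0.1},{"slide":[0.005,0.035,0],"rot":[0,0,7],"grip":0.1},{"slide":[0.004,0.028,0],"rot":[0,0,7],"grip":0.1},{"slide":[0,0,-0.03],"rot":[0,0,0],"grip":0.1},{"slide":[0,0,-0.03],"rot":[0,0,0],"grip":0.1},{"slide":[0,0,-0.02],"rot":[0,0,0],"grip":0.1},{"slide":[0,0,0],"rot":[0,0,0],"grip":0.1},{"slide":[0,0,0],"rot":[0,0,0],"grip":0.1}]'

```text
time: 17.15
ee_pos: [0.5527, 0.2005, 0.1406]
eef_rot: [0.739, 0.665, -0.087, 0.072]
ft_force: [0.2, 0.2, -2.4]
width: 0.0257
grip_force: 55.0
```

Run:
```python
from bench import sensors, eyes
import cv2;from h import *
s=sensors.read_state();print({k:np.round(s[k],4).tolist() for k in ["ee_pos","ft_force","width"]});M=R.from_quat(s["eef_rot"]).as_matrix();print(M.round(3).tolist())
b=eyes.camera("scene");t=eyes.camera("top");w=eyes.camera("wrist")
import pickle;pickle.dump((b,t,w),open("P2.pkl","wb"))
f=lambda im,sz:cv2.resize(im,sz,interpolation=cv2.INTER_CUBIC)
A=f(b["pixels"][90:230,270:480,::-1],(400,267));B=f(t["pixels"][110:270,90:330,::-1],(400,267));C=f(w["pixels"][:,:,::-1],(400,300))
cv2.imwrite("pics/over.png",np.vstack([np.hstack([A,B]),np.hstack([C,C*0])]))
```

```text
{'ee_pos': [0.5527, 0.2005, 0.1406], 'ft_force': [0.2029, 0.1595, -2.4241], 'width': 0.0257}
[[0.102, 0.994, -0.033], [0.969, -0.107, -0.221], [-0.223, -0.009, -0.975]]
```

View pics/over.png

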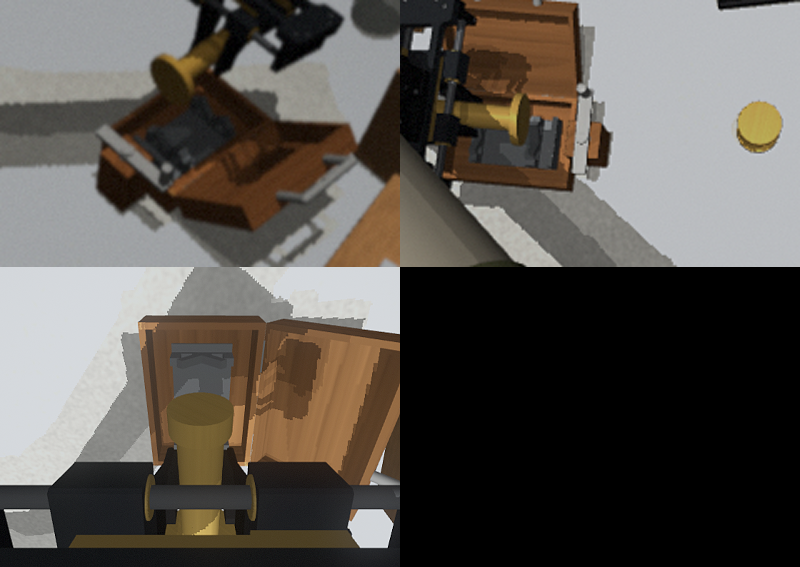

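The candlestick is held nearly level over the cradle. Its foot underside is at about (522,119) in the top panel and (171,82) in the scene panel, and the lid and latch are clear. Next I compare the foot position and axis with the prediction.

Run:
```python
import pickle;from h import *
from bench import sensors
b,t,w=pickle.load(open("P2.pkl","rb"))
s=sensors.read_state();M=R.from_quat(s["eef_rot"]).as_matrix();T=np.array(s["ee_pos"])
Mp=R.from_quat([0.651,.455,.497,-.35]).as_matrix()
ax=M@Mp.T@np.array([0,0,1.]);A=T-.0192*M[:,2]
C=np.array([.5515,.1885]);th=-.1
X=np.array([np.cos(th),np.sin(th),0]);Y=np.array([-np.sin(th),np.cos(th),0])
print("axis case",ax@X,ax@Y,ax[2])
foot=A-.066*ax;cup=A+.048*ax
print("A",A,"foot under case",[(foot[:2]-C)@X[:2],(foot[:2]-C)@Y[:2],foot[2]],"cup",cup)
print("pred top",proj(t,foot),"seen",90+122*.6,110+119*.6)
print("pred scene",proj(b,foot),"seen",270+171*.525,90+82*140/267)
print("pred wrist cup top",proj(w,cup), "seen ",200*1.4,(408-267)*1.4)
# triangulate
def tri(rs):
    Am=np.zeros((3,3));bb=np.zeros(3)
    for o,d in rs:
        d=d/np.linalg.norm(d);P=np.eye(3)-np.outer(d,d);Am+=P;bb+=P@o
    return np.linalg.solve(Am,bb)
f=tri([ray(t,163.2,181.4),ray(b,359.8,133)]);print("tri foot",f,(f[:2]-C)@X[:2],(f[:2]-C)@Y[:2])
import cv2
cv2.imwrite("pics/wr.png",cv2.resize(np.vstack([w["pixels"][60:260,180:380,::-1]]),(500,500),interpolation=cv2.INTER_CUBIC))
# column profile in wrist for cradle stop/saddle edges not occluded
```

```text
axis case 0.0037475224203735624 0.9992174892384411 0.03937467810325456
A [0.55330753 0.20473614 0.15926011] foot under case [np.float64(-6.974256628022098e-05), np.float64(-0.049612870408846564), np.float64(0.15666137882847814)] cup [0.55827477 0.25244101 0.16115009]
pred top [163.12506018 181.81392503] seen 163.2 181.39999999999998
pred scene [358.99309849 132.48513293] seen 359.775 132.99625468164794
pred wrist cup top [279.23832236 199.03848215] seen  280.0 197.39999999999998
tri foot [0.54773969 0.13970047 0.15547602] 0.0011303018429507797 -0.04893113828700756
```

View pics/wr.png

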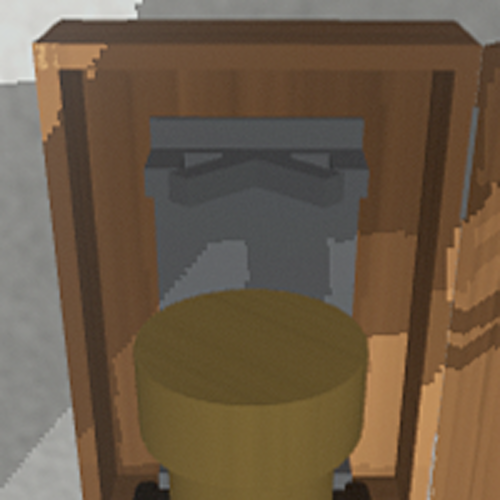

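The wrist view shows the end stop's far edge at row 118, the first saddle's ears at rows 150 to about 168, and the end wall rim at rows 42 to 70, all in crop pixels.

Run:
```python
import pickle;from h import *
b,t,w=pickle.load(open("P2.pkl","rb"))
C=np.array([.5515,.1885]);th=-.1
X=np.array([np.cos(th),np.sin(th)]);Y=np.array([-np.sin(th),np.cos(th)])
def q(u,v,z):
    p=atz(w,180+u/2.5,60+v/2.5,z)[:2]-C;return np.round([p@X*1e3,p@Y*1e3],1)
for a in [(256,20,.038),(256,42,.038),(256,70,.038),(60,70,.038),(256,118,.036),(150,118,.036),(362,118,.036),(165,150,.038),(165,168,.038),(350,150,.038),(350,168,.038)]: print(a,q(*a))
import cv2
g=cv2.cvtColor(w["pixels"],cv2.COLOR_RGB2GRAY)
print([(v,int(g[v,246]),int(g[v,284])) for v in range(64,142)])
```

```text
(256, 20, 0.038) [ 1.2 89.7]
(256, 42, 0.038) [ 1.2 84.5]
(256, 70, 0.038) [ 1.1 77.8]
(60, 70, 0.038) [-48.1  78.1]
(256, 118, 0.036) [ 1.1 65.4]
(150, 118, 0.036) [-26.4  65.5]
(362, 118, 0.036) [28.6 65.2]
(165, 150, 0.038) [-22.8  57.6]
(165, 168, 0.038) [-23.   52.8]
(350, 150, 0.038) [25.6 57.4]
(350, 168, 0.038) [25.9 52.6]
[(64, 140, 131), (65, 139, 133), (66, 142, 137), (67, 120, 116), (68, 77, 76), (69, 69, 60), (70, 71, 65), (71, 72, 65), (72, 74, 64), (73, 68, 61), (74, 70, 62), (75, 70, 62), (76, 68, 62), (77, 77, 70), (78, 87, 82), (79, 91, 85), (80, 89, 83), (81, 89, 82), (82, 88, 82), (83, 87, 82), (84, 88, 83), (85, 87, 83), (86, 87, 83), (87, 85, 79), (88, 80, 78), (89, 81, 78), (90, 79, 78), (91, 80, 77), (92, 80, 79), (93, 80, 77), (94, 78, 80), (95, 77, 77), (96, 79, 80), (97, 80, 75), (98, 81, 76), (99, 77, 78), (100, 79, 78), (101, 79, 78), (102, 77, 78), (103, 80, 76), (104, 79, 78), (105, 79, 77), (106, 70, 72), (107, 70, 69), (108, 82, 82), (109, 86, 83), (110, 83, 83), (111, 86, 83), (112, 85, 82), (113, 86, 81), (114, 83, 82), (115, 81, 83), (116, 81, 82), (117, 82, 82), (118, 84, 82), (119, 70, 73), (120, 62, 62), (121, 64, 59), (122, 63, 61), (123, 63, 62), (124, 64, 67), (125, 64, 71), (126, 62, 71), (127, 74, 71), (128, 82, 69), (129, 83, 70), (130, 82, 70), (131, 83, 72), (132, 81, 71), (133, 82, 72), (134, 82, 71), (135, 83, 78), (136, 82, 82), (137, 83, 80), (138, 82, 81), (139, 82, 81), (140, 83, 81), (141, 81, 81)]
```

Call:
arm_command --steps '[{"slide":[0,0.0015,-0.03],"rot":[-2.2,0.2,0],"grip":0.1},{"slide":[0,0,-0.03],"rot":[0,0,0],"grip":0.1},{"slide":[0,0,-0.02],"rot":[0,0,0],"grip":0.1},{"slide":[0,0,-0.007],"rot":[0,0,0],"grip":0.1},{"slide":[0,0,-0.007],"rot":[0,0,0],"grip":0.1},{"slide":[0,0,-0.006],"rot":[0,0,0],"grip":0.1},{"slide":[0,0,0],"rot":[0,0,0],"grip":0.1},{"slide":[0,0,0],"rot":[0,0,0],"grip":0.1}]'

```text
time: 18.3
ee_pos: [0.5525, 0.2018, 0.0399]
eef_rot: [0.737, 0.663, -0.101, 0.085]
ft_force: [0.4, 0.2, -3.4]
width: 0.0254
grip_force: 55.0
```

Call:
arm_command --steps '[{"slide":[0,0,-0.006],"rot":[0,0,0],"grip":0.1},{"slide":[0,0,-0.006],"rot":[0,0,0],"grip":0.1},{"slide":[0,0,-0.004],"rot":[0,0,0],"grip":0.1},{"slide":[0,0,0],"rot":[0,0,0],"grip":0.1},{"slide":[0,0,-0.002],"rot":[0,0,0],"grip":0.1},{"slide":[0,0,0],"rot":[0,0,0],"grip":0.1},{"slide":[0,0,0],"rot":[0,0,0],"grip":0.1},{"slide":[0,0,0],"rot":[0,0,0],"grip":0.1}]'

```text
time: 19.3
ee_pos: [0.5523, 0.2017, 0.0215]
eef_rot: [0.737, 0.663, -0.101, 0.084]
ft_force: [-0.9, 0.1, -3.0]
width: 0.0252
grip_force: 55.0
```

Call:
arm_command --steps '[{"slide":[0,0,-0.001],"rot":[0,0,0],"grip":0.1},{"slide":[0,0,0],"rot":[0,0,0],"grip":0.1},{"slide":[0,0,-0.001],"rot":[0,0,0],"grip":0.1},{"slide":[0,0,0],"rot":[0,0,0],"grip":0.1},{"slide":[0,0,-0.001],"rot":[0,0,0],"grip":0.1},{"slide":[0,0,0],"rot":[0,0,0],"grip":0.1},{"slide":[0,0,0],"rot":[0,0,0],"grip":0.1},{"slide":[0,0,0],"rot":[0,0,0],"grip":0.1}]'

```text
time: 20.3
ee_pos: [0.553, 0.2018, 0.02]
eef_rot: [0.737, 0.663, -0.101, 0.085]
ft_force: [-0.9, -1.8, 12.8]
width: 0.0252
grip_force: 55.0
```

Call:
arm_command --steps '[{"slide":[0,0,0],"rot":[0,0,0],"grip":0.1},{"slide":[0,0,0],"rot":[0,0,0],"grip":0.1},{"slide":[0,0,0],"rot":[0,0,0],"grip":0.1},{"slide":[0,0,0],"rot":[0,0,0],"grip":0.35},{"slide":[0,0,0],"rot":[0,0,0],"grip":0.4},{"slide":[0,0,0],"rot":[0,0,0],"grip":0.5},{"slide":[0,0,0],"rot":[0,0,0],"grip":0.5},{"slide":[0,0,0],"rot":[0,0,0],"grip":0.5}]' --newtons 4

```text
time: 21.3
ee_pos: [0.5522, 0.2017, 0.0184]
eef_rot: [0.737, 0.663, -0.101, 0.084]
ft_force: [-1.0, 0.3, 0.5]
width: 0.0434
grip_force: 0.0
```

Call:
arm_command --steps '[{"slide":[0.001,0.005,0.02],"rot":[0,0,0],"grip":0.5},{"slide":[0.001,0.01,0.04],"rot":[0,0,0],"grip":0.5},{"slide":[0.001,0.01,0.04],"rot":[0,0,0],"grip":0.5},{"slide":[0,0.01,0.05],"rot":[0,0,0],"grip":0.5},{"slide":[0,-0.05,0.03],"rot":[0,0,0],"grip":0.5},{"slide":[0,-0.06,0.01],"rot":[0,0,0],"grip":0.5},{"slide":[0,-0.06,0],"rot":[0,0,0],"grip":0.5},{"slide":[0,-0.06,0],"rot":[0,0,0],"grip":0.5}]'

```text
time: 22.3
ee_pos: [0.5552, 0.0054, 0.2103]
eef_rot: [0.737, 0.663, -0.101, 0.085]
ft_force: [0.3, -0.7, 0.7]
width: 0.0431
grip_force: 0.0
```

Call:
arm_command --steps '[{"slide":[0,-0.06,0],"rot":[0,0,0],"grip":0.5},{"slide":[0,-0.06,0],"rot":[0,0,0],"grip":0.5},{"slide":[0,0,0],"rot":[0,0,0],"grip":0.5},{"slide":[0,0,0],"rot":[0,0,0],"grip":0.5},{"slide":[0,0,0],"rot":[0,0,0],"grip":0.5},{"slide":[0,0,0],"rot":[0,0,0],"grip":0.5},{"slide":[0,0,0],"rot":[0,0,0],"grip":0.5},{"slide":[0,0,0],"rot":[0,0,0],"grip":0.5}]'

```text
time: 23.3
ee_pos: [0.5552, -0.113, 0.2084]
eef_rot: [0.737, 0.663, -0.101, 0.084]
ft_force: [0.3, -0.0, -0.3]
width: 0.0434
grip_force: 0.0
```

Run:
```python
from bench import sensors, eyes
import cv2;from h import *
b=eyes.camera("scene");t=eyes.camera("top")
import pickle;pickle.dump((b,t),open("P3.pkl","wb"))
f=lambda im,sz:cv2.resize(im,sz,interpolation=cv2.INTER_CUBIC)
A=f(b["pixels"][90:230,290:430,::-1],(400,400));B=f(t["pixels"][110:250,90:230,::-1],(400,400))
cv2.imwrite("pics/fin.png",np.hstack([A,B]))
C=np.array([.5515,.1885]);th=-.1
X=np.array([np.cos(th),np.sin(th)]);Y=np.array([-np.sin(th),np.cos(th)])
for y in(-.0475,-.0395,.0525,.0665):
    P=[*(C+Y*y),.038];u=proj(b,P);v=proj(t,P)
    print(y,((u-[290,90])*400/140).round(),((v-[90,110])*400/140+[400,0]).round())
```

```text
-0.0475 [178. 223.] [652. 241.]
-0.0395 [186. 217.] [641. 240.]
0.0525 [271. 154.] [513. 230.]
0.0665 [284. 145.] [494. 229.]
```

View pics/fin.png

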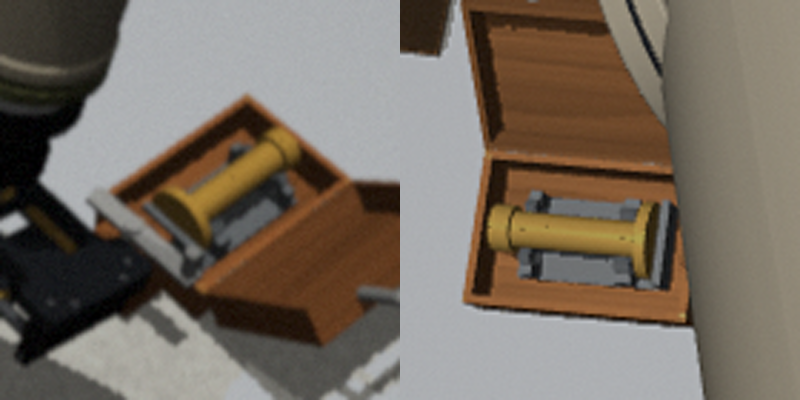

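The candlestick lies level across both saddles, foot at about (648,240) in the top panel between the end stop and the first saddle. The lid is leaning back and the latch is crosswise, so I'll hand in.

```bash
python3 -c "
from bench import order
print(order.close_job())"
```

```text
the job is handed in; nothing more can be done
None
```

I handed the job in at about 23 s: the latch is off, the lid leans back open, and the last pictures show the candlestick level in both saddles with its foot in the slot; I did not touch the bell or spool.

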